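# Put the green chopping board away in the leaning rack

## Task

Take the green chopping board out of the drainer and slide it into the slot of the leaning board rack until it sits fully home on the slot's floor, then let go of it. Leave the white board standing in the drainer and do not disturb the ice tray or the tumbler.

Things in the scene. Friction and masses are not known exactly. Their poses are not given: they have to be found in the camera images.
- green_board_center (a point): Centre of the loose green chopping board: rigid flat slab 12 mm thick (its x), 180 mm wide (its y), 150 mm tall (its z), 0.2 to 0.4 kg. It starts upright in one of the drainer's two bays, top edge free, 75 mm above this point. Either face and any way up may go into the rack, with a 180 mm edge on the slot's floor.
- white_board_center (a point): Centre of a white chopping board of the same size and axes as the green one, standing in the drainer's other bay, parallel to the green one with 70 mm between the two centres. It must stay there.
- drainer: Drainer, fixed: grey tray 170 (x) by 216 mm (y), 12 mm high, left or right. Origin: centre of its underside, z up. Bays at x = -35 and +35 mm hold the boards upright, faces along x, bottoms at z = 12 mm; which board is where varies. Per bay: post pairs at y = +-60 mm, 15 mm apart, tops at z = 67 mm; end posts at y = +-99 mm, z = 57 mm. Lift a board 60 mm to clear them.
- rack: Leaning board rack, fixed for the run, on a wooden base 150 mm (x, from -85 to +65 mm) by 216 mm (y), 10 mm high, with steel struts at y = +-103 mm. Origin on the counter under the base, z up. The dark steel slot on it leans 32 degrees: its mouth points up and towards the rack's own -x. The rack may stand left or right.
- slot: The rack's dark steel slot. Origin: middle of its floor, 32 mm above the counter. z runs out of the mouth, 32 degrees from vertical; x across the gap, y along the width. Straight walls to z = 80 mm: gap 15 mm, width 186 mm; they cover only |y| 63 to 99 mm, the middle is open. Above, they flare out to 34 by 205 mm at z = 100 mm. Friction may hold a released board: push it home.
- slot_home (a point): Where the centre of the board lies when it is fully home: in the slot's middle plane, z = 75 mm from the slot's floor. The board then stands 70 mm out of the straight walls. Same axes as the slot.
- ice_tray: Bystander: loose yellow ice cube tray, 90 by 190 mm, 32 mm high, lying flat on the counter between the robot and the two holders. Origin at the centre of its underside.
- tumbler: Bystander: loose blue ceramic tumbler, 72 mm across, 100 mm high, on the counter beyond the drainer and rack. Origin at the centre of its underside.
Mind the look-alikes: they are no part of the job. Leave any orange look-alike of the part that bears green_board_center alone.

How it is judged (in metres and radians):
On the way:
1. the green board is lifted out of the drainer (its centre more than 0.13 m from where it started) (distance of green_board_center from where it was at the start of the episode above 0.13 m), for 0.1 s.
At the end, for the whole second after the job is handed in: The green board rests released in the rack's slot, its centre within 7 mm of the home point and its faces and edges within 0.08 rad of the slot's; the white board is still standing in its bay (moved less than 20 mm), and ice tray and tumbler moved less than 30 mm, the tumbler upright (distance between green_board_center and slot_home below 0.007 m and angle between the z axis of green_board_center and the z axis of slot, either way round below 0.08 rad and angle between the x axis of green_board_center and the x axis of slot, either way round below 0.08 rad and linear speed of green_board below 0.02 m/s and contact force between the fingers and green_board below 0.1 N and distance of white_board_center from where it was at the start of the episode below 0.02 m and distance of each of ice_tray, tumbler from where it was at the start of the episode below 0.03 m and angle between tumbler's own z axis and vertical below 0.3 rad); the robot touches nothing.
It fails at once if the white board is pulled out or knocked (moved more than 40 mm) (distance of white_board_center from where it was at the start of the episode above 0.04 m).
It fails at once if the ice tray or tumbler is pushed more than 50 mm (distance of any of ice_tray, tumbler from where it was at the start of the episode above 0.05 m).
It also fails if it takes over 54 s, if anything falls off the work surface, if the arm or the gripper's body presses on something with over 40 N, if the wrist force passes 120 N, or if a joint passes its speed limit or range.

## Robot

A 6-joint arm with a two-finger parallel gripper is mounted at the origin on the work surface. World frame = base frame: x ahead of the robot, y to its left, z up, the work surface at z = 0. Lengths are in mm, angles in rad, forces in N, time in s.
With the tool pointing down it reaches from about 325 to 850 mm from the base axis. Payload 15.5 kg.
Tool frame: the origin (TCP) lies at the very end of the fingers, on their centre line; the grasp point (between the pads) lies 19 mm behind it; y points along the fingers, z is the direction in which the jaws open and shut, and the axes are right-handed (so a half turn about y gives the same grasp; the last joint's range is limited). The gripper opens to 91 mm and grips with 3 to 60 N. Pads are 32 mm wide; open, the fingers measure 118 mm over their backs; the gripper's body (76 mm by 178 mm) begins 60 mm behind the grasp point.
Start: joints at [-1.339, 0.494, 1.345, -0, 1.302, -0.096], TCP at [201.227, -591.721, 213.915] pointing down, gripper open.
Joint ranges: [-2.91, 2.91], [-0.82, 2.16], [0.22, 2.67], [-1.22, 4.37], [0.12, 2.79], [-3.08, 3.08]. Speed limits (rad/s): [1.89, 1.89, 2.57, 3.01, 3.01, 3.01].

## Interface

Orientations are given as a rotation vector (axis times angle).
In Python, from plant import monitor, camera, ctrl, finder gives the robot as it stands.
- The arm moves only by the tool send_rows, never from a script. Its argument "targets" is a list of rows, each a list of 7 numbers: the shift along the tool's x, y, z scaled (see below), then the turn, a rotation vector about the tool's x, y, z scaled (see below), then the closure, from 0 (fully open) to 1 (shut). A call has 1 to 12 rows; each row is the pose to reach, as a shift and turn from the pose commanded when the call began, along the tool's axes at that moment; what a row does not reach only later rows make up. The controller multiplies each number of a shift by 250 mm and each number of a turn by 90 degrees. A row lasts 1/8 s, in which the tool goes at most 62.5 mm and 10.7 degrees, less where a joint would pass 70% of its speed; a pose out of reach is approached as far as the arm can. A call with a number of a shift or a turn outside -1 to 1 is refused whole. A call with a gripper value outside its range is refused whole. The fingers move at their own pace and stop on an object; "squeeze" is the grip in N (left out, the last holds). Time passes only in rows, so rows that repeat a pose let the fingers close. It gives the time, the measured TCP pose, the force and the opening at its end, in the units of the state.
- monitor.state(): the state, without advancing time (a new reading comes with each control period).
- camera(name): name is "scene" or "side" or "wrist"; returns a dict with "frame" (400x640x3 uint8, red, green, blue), "K" (3x3 intrinsics, pixels), "R" (3x3) and "t" (3): a world point X has camera coordinates R X + t; the wrist camera has in their place "hand_eye" (4x4, takes a point from camera to tool coordinates, whose origin is the TCP and whose axes are the tool frame's). Camera axes: x right, y down, z forward; pixel columns grow to the right and rows downward; lengths in mm; the calibration is good to about 2 mm. The wrist camera is an equidistant fisheye: a pixel r from the principal point sees the ray r / f radians off the axis. A picture is of the moment at which its call begins: read the wrist's pose just before it. There is no depth.
- ctrl.finish_job(): hands the job in, once; it reports no verdict.
Trained networks look in a picture, given as the dict that the camera call returned (one of the last four; its "shot" number tells which), for a name from the list of things; names that differ only in an ending like _2 or _b are one class to them, and where a whole thing is asked for, a point or a joint stands for the part that bears it (a point fixed in the world has none). Each returns a list of dicts, best first, with "p" (0 to 1); they miss things now and then, are a little off and sometimes report something else, mostly with a low value. They report only what shows in the picture. A call takes as long as a camera call. They do not tell look-alikes from the thing itself.
- finder.boxes_of(query, picture): "position" ([row, column] as shares, 0 to 1, of the picture: columns of its width, rows of its height, amid what is visible of it).
The state is a dict: "clock": time; "qpos": joint angles; "qvel": joint speeds; "tau": joint torques, N m; "tool_pos": TCP position; "ee_rot": TCP orientation; "force": force on the tool from outside, world axes, zero at the start; "ft_torque": the same for the moment, N m; "gripper_width": finger opening in mm.
Only numpy, scipy, OpenCV 4.12 (cv2) and the standard library are available. Lean on these libraries where they do the work, as an engineer would, in place of code of your own. Each camera call takes 0.05 s, during which the arm holds its last target.

## Working session

There is one attempt and no reset: what is moved stays moved. The work goes in short steps, Python scripts to look and compute and a tool call to move; the robot and the scene stay as the last step left them, time stands still between calls to the robot, and variables do not carry over. Pictures are saved under pics/ and viewed, and the job is handed in when it is done.

Besides the shell and the picture viewer there is one more tool, called after "Call:" in YAML: its name, and indented under it one key for each argument. send_rows: Moves the arm, as the interface text tells. Its arguments: {"type":"object","properties":{"targets":{"type":"array","items":{"type":"array","items":{"type":"number"}}},"squeeze":{"type":"number"}},"required":["targets"]}

```bash
mkdir -p pics; ls
python3 - <<'E'
from plant import monitor, camera, ctrl, finder
import cv2,numpy as np
s=monitor.state();print(s)
for n in ["scene","side","wrist"]:
    c=camera(n);cv2.imwrite(f"pics/{n}0.png",c["frame"][:,:,::-1])
    np.savez(f"pics/{n}0.npz",**{k:v for k,v in c.items()})
    print(n,c["K"].tolist(),{k:np.round(v,4).tolist() for k,v in c.items() if k in("R","t","hand_eye")},c.get("shot"))
    for q in ["green_board_center","white_board_center","drainer","rack","slot","ice_tray","tumbler"]:
        r=finder.boxes_of(q,c)
        print(q,[(round(d["p"],2),round(d["position"][1]*640),round(d["position"][0]*400)) for d in r[:4]])
E
```

```text
pics
{'clock': 0.0, 'qpos': array([-1.33849710e+00,  4.94185170e-01,  1.34612214e+00, -2.19383912e-06,
        1.30249829e+00, -9.54656143e-02]), 'qvel': array([ 0.00092052, -0.00053456,  0.00111009,  0.00076799, -0.00124011,
       -0.0005616 ]), 'tau': array([ 4.73554479e-03, -8.78820920e+01, -3.81855047e+01,  7.08997250e-02,
        5.32836223e-02, -9.78733647e-05]), 'tool_pos': array([ 201.14062745, -591.35291263,  213.34007635]), 'ee_rot': array([-0.33810175,  2.04528935, -2.04278256]), 'force': array([-0.31708856,  0.90199638, -0.1954083 ]), 'ft_torque': array([ 0.0055632 , -0.00285457, -0.02172946]), 'gripper_width': 91.14515438020848}
scene [[378.03785820356785, 0.0, 318.0750676531689], [0.0, 378.03785820356785, 203.5722670082158], [0.0, 0.0, 1.0]] {'R': [[0.6535, 0.7567, 0.0192], [0.5041, -0.4161, -0.7568], [-0.5647, 0.5043, -0.6533]], 't': [-471.6784, -153.1733, 1418.2092]} 1
green_board_center [(0.93, 339, 194), (0.74, 367, 144), (0.68, 284, 173)]
white_board_center [(0.57, 363, 205)]
drainer [(0.91, 353, 227)]
rack [(0.71, 233, 283)]
slot [(0.62, 234, 288)]
ice_tray [(0.9
[... 198 characters left out ...]
0.5436, -0.6592], [0.4533, -0.4787, -0.7519]], 't': [518.9813, 292.8944, 1347.1336]} 2
green_board_center [(0.89, 299, 225), (0.71, 266, 324), (0.67, 372, 260)]
white_board_center []
drainer [(0.59, 295, 249), (0.56, 383, 148)]
rack [(0.92, 383, 167)]
slot [(0.85, 381, 151)]
ice_tray [(0.89, 407, 225)]
tumbler [(0.94, 289, 160)]
wrist [[309.70691628693146, 0.0, 317.2385802288705], [0.0, 309.70691628693146, 198.73135446738868], [0.0, 0.0, 1.0]] {'hand_eye': [[-0.0003, 0.9588, 0.2841, -80.0224], [-0.0003, -0.2841, 0.9588, -171.5414], [1.0, 0.0002, 0.0004, 0.8241], [0.0, 0.0, 0.0, 1.0]]} 3
green_board_center []
white_board_center []
drainer []
rack []
slot []
ice_tray [(0.69, 42, 9)]
tumbler []
```

View pics/scene0.png

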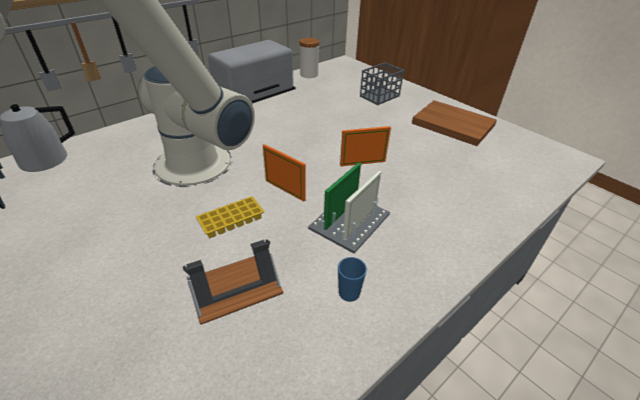

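View pics/side0.png

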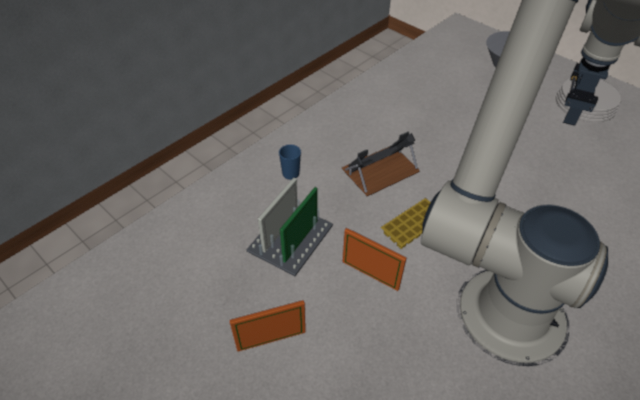

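Run:
```python
import cv2
a=cv2.imread("pics/scene0.png")[120:330,180:430];cv2.imwrite("pics/sc_crop.png",cv2.resize(a,None,fx=3,fy=2.8,interpolation=cv2.INTER_CUBIC))
a=cv2.imread("pics/side0.png")[100:350,210:470];cv2.imwrite("pics/sd_crop.png",cv2.resize(a,None,fx=2.4,fy=2.4,interpolation=cv2.INTER_CUBIC))
```

```text
(no output)
```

View pics/sc_crop.png

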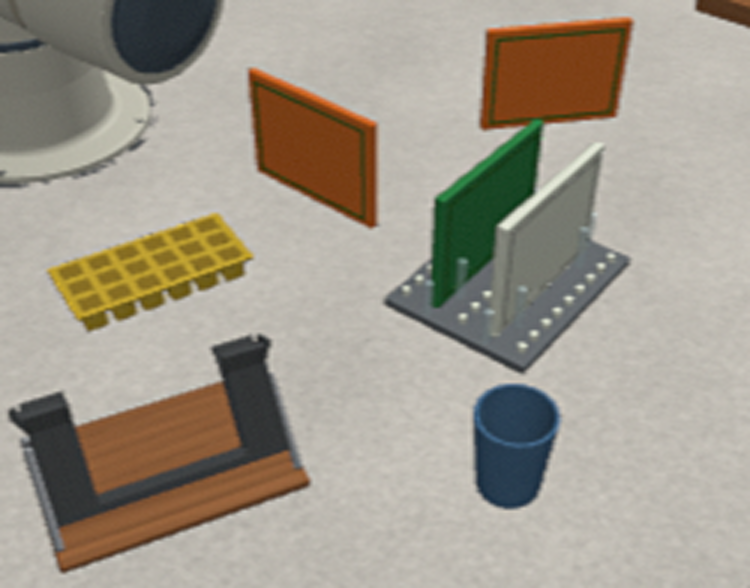

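View pics/sd_crop.png

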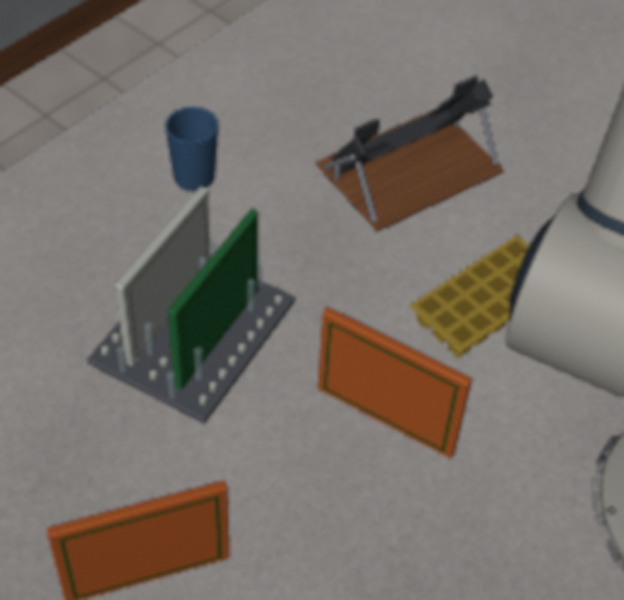

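Candidates for the target are the green slab at scene (339,194) and orange look-alikes at (284,173) and (367,144). I choose the green one: it stands in the drainer parallel to the white board, as described. The orange ones are freestanding. Next I zoom in for corner measurement.

Run:
```python
import cv2
def crop(n,o,x0,y0,w,h,f):
    a=cv2.imread(f"pics/{n}0.png")[y0:y0+h,x0:x0+w]
    a=cv2.resize(a,None,fx=f,fy=f,interpolation=cv2.INTER_CUBIC)
    for i in range(0,w,10):
        cv2.line(a,(i*f,0),(i*f,6),(0,0,255),1); cv2.putText(a,str(x0+i),(i*f+1,14),0,.35,(0,0,255),1)
    for i in range(0,h,10):
        cv2.line(a,(0,i*f),(6,i*f),(0,0,255),1); cv2.putText(a,str(y0+i),(1,i*f+10),0,.35,(0,0,255),1)
    cv2.imwrite(f"pics/{o}.png",a)
crop("scene","z1",305,155,90,98,6)
crop("scene","z2",178,235,112,90,6)
crop("side","z3",240,175,100,100,6)
crop("side","z4",335,125,92,75,7)
```

```text
(no output)
```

View pics/z1.png

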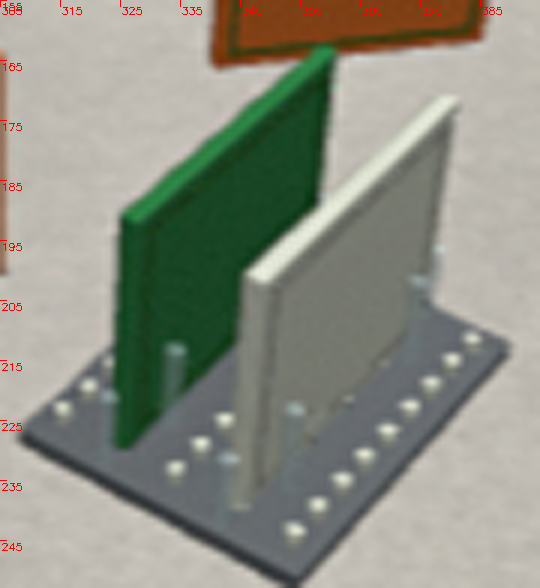

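View pics/z2.png

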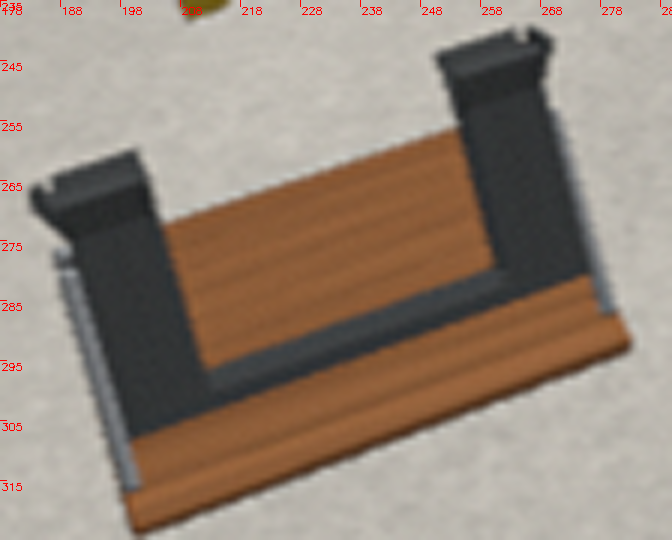

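View pics/z3.png

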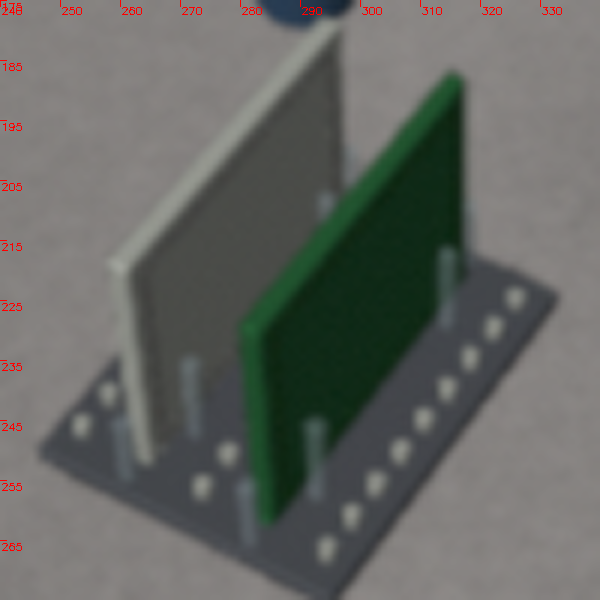

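View pics/z4.png

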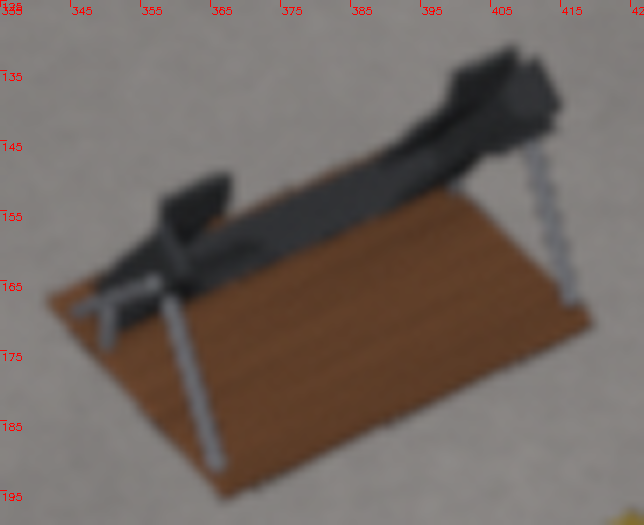

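```bash
cat > h.py <<'E'
import numpy as np, cv2
from scipy.optimize import least_squares
from scipy.spatial.transform import Rotation as Rn
def cam(n):
    d=np.load(f"pics/{n}0.npz"); return d["K"],d["R"],d["t"].ravel()
def proj(c,X):
    K,R,t=c; p=np.atleast_2d(X)@R.T+t; return (p[:,:2]/p[:,2:])*K[0,0]+K[:2,2]
def pose(p,X):
    c,s=np.cos(p[2]),np.sin(p[2]); X=np.asarray(X,float)
    return np.c_[c*X[:,0]-s*X[:,1]+p[0], s*X[:,0]+c*X[:,1]+p[1], X[:,2]]
def wproj(K,he,tp,rv,X):
    Rt=Rn.from_rotvec(rv).as_matrix(); q=(np.atleast_2d(X)-tp)@Rt
    pc=(q-he[:3,3])@he[:3,:3]
    th=np.arctan2(np.hypot(pc[:,0],pc[:,1]),pc[:,2]); ph=np.arctan2(pc[:,1],pc[:,0])
    return np.c_[K[0,0]*th*np.cos(ph)+K[0,2],K[1,1]*th*np.sin(ph)+K[1,2]]
E
python3 - <<'E'
from h import *
S,D=cam("scene"),cam("side")
z1=lambda u,v:((u)/6+305-.5,(v)/6+155-.5)
z2=lambda u,v:((u)/6+178-.5,(v)/6+235-.5)
z3=lambda u,v:((u)/6+240-.5,(v)/6+175-.5)
z4=lambda u,v:((u)/7+335-.5,(v)/7+125-.5)
dr=[(S,z1(22,435),(-85,-108,12)),(S,z1(511,346),(85,108,12)),(S,z1(298,578),(85,-108,12)),
(S,z1(122,213),(-41,-90,162)),(S,z1(318,46),(-41,90,162)),(S,z1(337,50),(-29,90,162)),(S,z1(116,447),(-41,-90,12)),
(S,z1(245,272),(29,-90,162)),(S,z1(440,97),(29,90,162)),(S,z1(460,102),(41,90,162)),
(D,z3(38,450),(85,108,12)),(D,z3(560,296),(-85,-108,12)),
(D,z3(243,325),(-29,90,162)),(D,z3(268,335),(-41,90,162)),(D,z3(447,74),(-29,-90,162)),(D,z3(463,80),(-41,-90,162)),(D,z3(265,525),(-41,90,12)),
(D,z3(112,262),(41,90,162)),(D,z3(132,270),(29,90,162)),(D,z3(343,25),(29,-90,162))]
rk=[(S,z2(137,533),(65,-108,0)),(S,z2(630,348),(65,108,0)),(D,z4(48,300),(65,108,10)),(D,z4(225,500),(-85,108,0)),(D,z4(594,325),(-85,-108,0))]
for nm,L,p0 in(("dr",dr,[700,100,0.]),("rk",rk,[600,-250,0.])):
    def f(p): return np.concatenate([(proj(c,pose(p,[X]))[0]-uv) for c,uv,X in L])
    r=least_squares(f,p0,x_scale=[100,100,1],loss="soft_l1")
    print(nm,r.x,np.round(f(r.x).reshape(-1,2),1).tolist())
E
```

```text
dr [6.05654365e+02 2.29146316e+02 2.28180720e-01] [[-1.4, -0.5], [0.1, -0.7], [-0.1, 0.9], [-1.5, 0.8], [-0.1, -0.6], [0.1, 0.1], [-1.9, 0.4], [-0.9, 0.9], [-0.5, -0.9], [-0.3, -0.3], [-0.8, 0.0], [-0.2, -0.9], [-1.4, 0.2], [-1.8, 0.3], [-0.4, -1.0], [0.6, -0.4], [1.3, 1.4], [-1.6, 0.2], [-1.2, 0.6], [-0.5, -0.4]]
rk [ 5.98815343e+02 -1.80123210e+02 -2.50667032e-01] [[-0.7, 1.9], [0.6, 0.3], [-0.5, 0.3], [0.4, 2.1], [0.1, 1.6]]
```

```bash
cat >> h.py <<'E'
DR=[605.65,229.15,.2282]; RK=[598.8,-180.1,-.2507]
def rows(tp,rv,p,R):
    "delta from commanded pose tp,rv to target p,R (matrix) in send units"
    R0=Rn.from_rotvec(rv).as_matrix()
    d=R0.T@(np.asarray(p)-tp)/250; w=Rn.from_matrix(R0.T@R).as_rotvec()/(np.pi/2)
    return np.round(d,4).tolist(),np.round(w,4).tolist()
def Rtool(ydir,zdir):
    y=np.asarray(ydir,float);y/=np.linalg.norm(y);z=np.asarray(zdir,float);z-=y*(y@z);z/=np.linalg.norm(z)
    return np.c_[np.cross(y,z),y,z]
E
python3 - <<'E'
from h import *
tp=np.array([201.2,-591.5,213.6]);rv=np.array([-0.33810175,2.04528935,-2.04278256])
print(np.round(Rn.from_rotvec(rv).as_matrix(),3))
# find view pose above rack looking: tool vertical
for sgn in (1,-1):
  for (px,py,pz) in [(560,-180,330),(480,-180,330),(620,-180,330)]:
    a=RK[2]; R=Rtool([0,0,-1],sgn*np.array([np.cos(a),np.sin(a),0]))
    d=np.load("pics/wrist0.npz")
    print(sgn,px,rows(tp,rv,[px,py,pz],R), wproj(d["K"],d["hand_eye"],np.array([px,py,pz]),Rn.from_matrix(R).as_rotvec(),pose(RK,[(-85,-108,10),(65,-108,10),(65,108,10),(-85,108,10)])).round().tolist())
E
```

```text
[[-0.947 -0.     0.322]
 [-0.322  0.001 -0.947]
 [-0.    -1.    -0.001]]
1 560 ([-1.8887, -0.4641, -1.0969], [0.0007, -0.6317, -0.0004]) [[289.0, 217.0], [377.0, 217.0], [382.0, 88.0], [286.0, 86.0]]
1 480 ([-1.5858, -0.464, -1.1999], [0.0007, -0.6317, -0.0004]) [[335.0, 206.0], [421.0, 206.0], [428.0, 79.0], [336.0, 74.0]]
1 620 ([-2.116, -0.4641, -1.0196], [0.0007, -0.6317, -0.0004]) [[256.0, 225.0], [343.0, 226.0], [345.0, 96.0], [250.0, 97.0]]
-1 560 ([-1.8887, -0.4641, -1.0969], [0.0005, 1.3683, 0.0008]) [[347.0, 98.0], [252.0, 99.0], [257.0, 227.0], [344.0, 228.0]]
-1 480 ([-1.5858, -0.464, -1.1999], [0.0005, 1.3683, 0.0008]) [[297.0, 111.0], [206.0, 114.0], [216.0, 237.0], [299.0, 238.0]]
-1 620 ([-2.116, -0.4641, -1.0196], [0.0005, 1.3683, 0.0008]) [[383.0, 90.0], [288.0, 89.0], [290.0, 220.0], [378.0, 219.0]]
```

Call:
send_rows:
  targets:
    - [-0.94,-0.02,-0.56,0,-0.31,0,0.5]
    - [-0.94,-0.02,-0.56,0,-0.31,0,0.5]
    - [-0.94,-0.02,-0.56,0,-0.31,0,0.5]
    - [-0.94,-0.02,-0.56,0,-0.31,0,0.5]
    - [-0.94,-0.02,-0.56,0,-0.31,0,0.5]
    - [-0.94,-0.02,-0.56,0,-0.31,0,0.5]
    - [-0.94,-0.02,-0.56,0,-0.31,0,0.5]
  squeeze: 25

```text
clock: 2.08
tool_pos: [378.3, -384.1, 219.0]
ee_rot: [-0.751, 1.74, -1.741]
force: [-0.5, -0.9, 0.5]
gripper_width: 45.9
```

```bash
cat > st.py <<'E'
from h import *
from plant import monitor
s=monitor.state();tp,rv=s["tool_pos"],s["ee_rot"]
print(round(s["clock"],2),tp.round(1),rv.round(3),s["qpos"].round(2),"F",s["force"].round(1),"w",round(s["gripper_width"],1))
E
python3 - <<'E'
from st import *
a=RK[2];print(rows(tp,rv,[560,-200,215],Rtool([0,0,-1],[np.cos(a),np.sin(a),0])))
E
```

```text
2.08 [ 378.3 -384.1  219. ] [-0.751  1.74  -1.741] [-0.9   0.37  1.55 -0.    1.22 -0.15] F [-0.5 -0.9  0.5] w 45.9
([-1.0344, 0.0155, 0.0234], [-0.0001, -0.3218, 0.0002])
```

Call:
send_rows:
  targets:
    - [-1,0.01,0.02,0,-0.32,0,0.5]
    - [-1,0.01,0.02,0,-0.32,0,0.5]
    - [-1,0.01,0.02,0,-0.32,0,0.5]
    - [-1,0.01,0.02,0,-0.32,0,0.5]
    - [-1,0.01,0.02,0,-0.32,0,0.5]
    - [-1,0.01,0.02,0,-0.32,0,0.5]
    - [-1,0.01,0.02,0,-0.32,0,0.5]

```text
clock: 2.95
tool_pos: [552.9, -206.6, 216.4]
ee_rot: [-1.078, 1.395, -1.395]
force: [-0.7, -0.2, -1.1]
gripper_width: 45.5
```

```bash
cat > snap.py <<'E'
import sys
from st import *
from plant import camera
n=sys.argv[1]; s=monitor.state(); c=camera("wrist")
np.savez(f"pics/{n}.npz",K=c["K"],he=c["hand_eye"],tp=s["tool_pos"],rv=s["ee_rot"])
cv2.imwrite(f"pics/{n}.png",c["frame"][:,:,::-1])
E
python3 snap.py w1
```

```text
2.95 [ 552.9 -206.6  216.4] [-1.078  1.395 -1.395] [-0.46  0.44  1.43 -0.    1.27 -0.2 ] F [-0.7 -0.2 -1.1] w 45.5
```

View pics/w1.png

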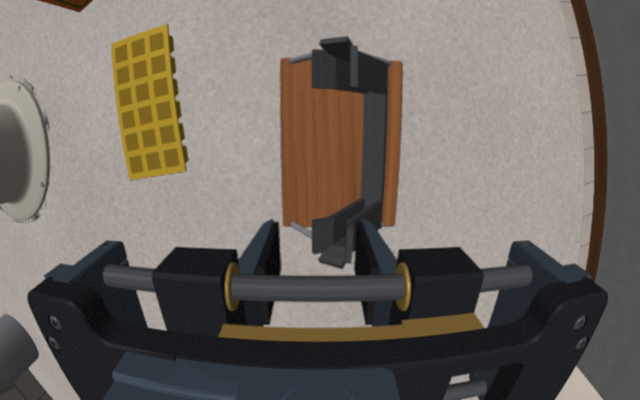

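```bash
cat > ov.py <<'E'
from h import *
def slotpts(xs,P):
    "slot local pts -> rack coords"
    P=np.asarray(P,float); c,s=np.cos(np.radians(32)),np.sin(np.radians(32))
    return np.c_[xs+c*P[:,0]-s*P[:,2],P[:,1],32+s*P[:,0]+c*P[:,2]]
def show(n,o,x0,y0,w,h,f,lines=()):
    a=cv2.imread(f"pics/{n}.png")[y0:y0+h,x0:x0+w]
    a=cv2.resize(a,None,fx=f,fy=f,interpolation=cv2.INTER_CUBIC)
    for p,col in lines:
        q=((np.asarray(p)-[x0,y0]+.5)*f).round().astype(int)
        cv2.polylines(a,[q.reshape(-1,1,2)],True,col,1)
    for i in range(0,w,10): cv2.putText(a,str(x0+i),(i*f+1,10),0,.3,(0,0,255),1)
    for i in range(0,h,10): cv2.putText(a,str(y0+i),(1,i*f+4),0,.3,(0,0,255),1)
    cv2.imwrite(f"pics/{o}.png",a)
E
python3 - <<'E'
from ov import *
d=np.load("pics/w1.npz"); W=lambda X:wproj(d["K"],d["he"],d["tp"],d["rv"],X)
L=[(W(pose(RK,[(-85,-108,10),(65,-108,10),(65,108,10),(-85,108,10)])),(0,0,255))]
xs=30
for z,x,y,c in((80,7.5,93,(0,255,0)),(100,17,102.5,(255,255,0)),(0,7.5,93,(255,0,255))):
    L.append((W(pose(RK,slotpts(xs,[(-x,-y,z),(x,-y,z),(x,y,z),(-x,y,z)]))),c))
show("w1","w1o",270,30,145,245,1,[]) if 0 else None
show("w1","w1z",270,30,145,120,5)
show("w1","w1o",270,30,145,120,5,L)
show("w1","w1y",270,150,145,120,5,L)
E
```

```text
(no output)
```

View pics/w1z.png

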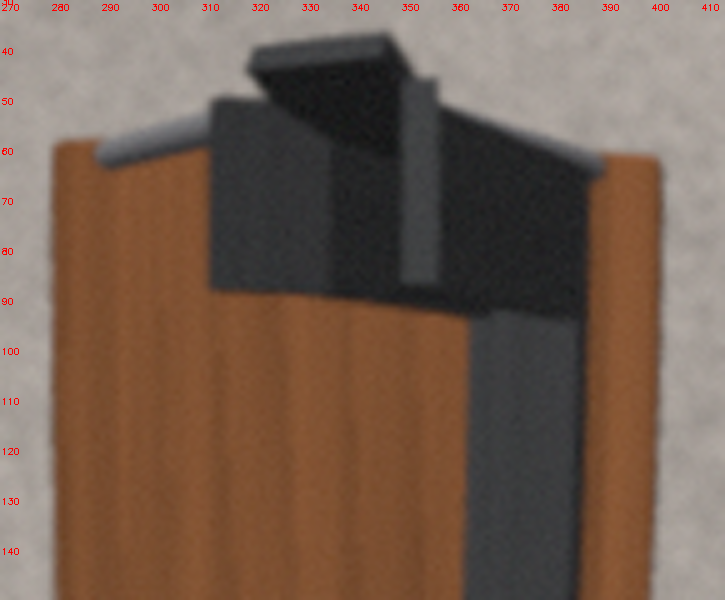

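View pics/w1o.png

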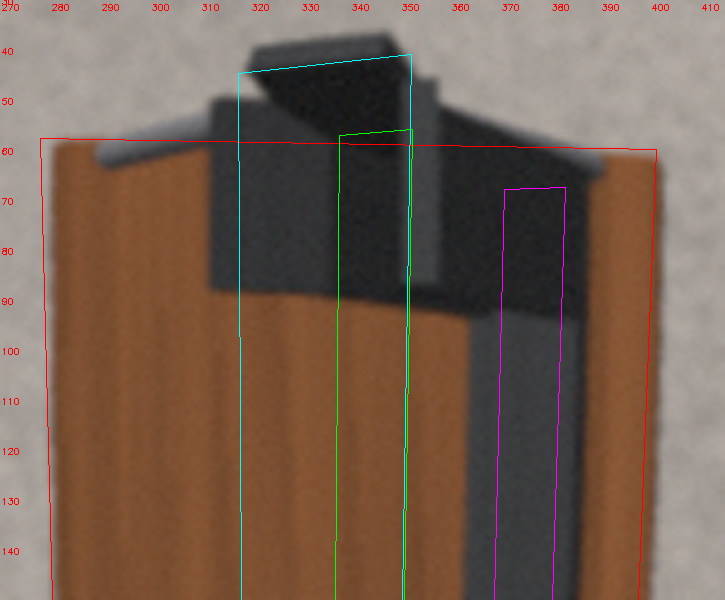

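View pics/w1y.png

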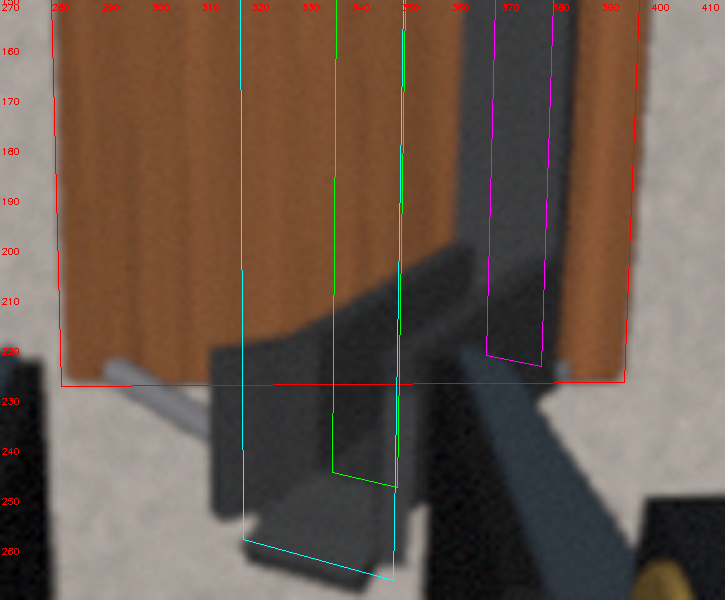

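Run:
```python
from ov import *
d=np.load("pics/w1.npz"); W=lambda X:wproj(d["K"],d["he"],d["tp"],d["rv"],X)
S,D=cam("scene"),cam("side")
a=lambda u,v:(u/5+270-.5,v/5+30-.5); b=lambda u,v:(u/5+270-.5,v/5+150-.5)
z2=lambda u,v:((u)/6+178-.5,(v)/6+235-.5); z4=lambda u,v:((u)/7+335-.5,(v)/7+125-.5)
base=[(W,a(54,143),(-85,108,10)),(W,a(660,158),(65,108,10)),(W,b(65,382),(-85,-108,10)),
 *[(lambda X,c=c:proj(c,X),uv,X) for c,uv,X in[(S,z2(137,533),(65,-108,0)),(S,z2(630,348),(65,108,0)),(D,z4(48,300),(65,108,10)),(D,z4(225,500),(-85,108,0)),(D,z4(594,325),(-85,-108,0))]]]
sl=[(a(332,293),(-7.5,63,80)),(b(320,333),(-7.5,-63,80)),(a(402,284),(17,63,100))]
def f(p):
    r=[w(pose(p[:3],[X]))[0]-uv for w,uv,X in base]
    r+=[W(pose(p[:3],slotpts(p[3],[X])))[0]-uv for uv,X in sl]
    return np.concatenate(r)
r=least_squares(f,[*RK,30],x_scale=[100,100,1,100],loss="soft_l1")
print(r.x,f(r.x).reshape(-1,2).round(1).tolist())
# wrist only
n=3
def g(p): 
    v=f(p).reshape(-1,2); return np.r_[v[:3],v[8:]].ravel()
r2=least_squares(g,[*RK,30],x_scale=[100,100,1,100]);print(r2.x,g(r2.x).reshape(-1,2).round(1).tolist())
p=r2.x;L=[(W(pose(p,[(-85,-108,10),(65,-108,10),(65,108,10),(-85,108,10)])),(0,0,255))]
for z,x,y,c in((80,7.5,93,(0,255,0)),(100,17,102.5,(255,255,0)),(0,7.5,93,(255,0,255))):
    L.append((W(pose(p,slotpts(p[3],[(-x,-y,z),(x,-y,z),(x,y,z),(-x,y,z)]))),c))
show("w1","w1p",270,30,145,245,1,[]) if 0 else None
show("w1","w1p",270,30,145,245,3,L)
```

```text
[ 5.99991121e+02 -1.81015006e+02 -2.58493272e-01  2.64801437e+01] [[-1.0, -1.0], [1.0, -0.9], [-0.4, 0.8], [-1.1, 2.2], [0.5, 1.1], [-0.6, -0.2], [-0.1, 1.6], [-0.0, 1.5], [-0.3, 0.1], [0.3, 1.0], [0.0, -0.2]]
[ 6.00127249e+02 -1.81099091e+02 -2.59762277e-01  2.62902678e+01] [[-0.8, -1.1], [1.2, -0.8], [-0.4, 0.8], [-0.2, 0.1], [0.2, 1.0], [0.1, -0.1]]
```

View pics/w1p.png

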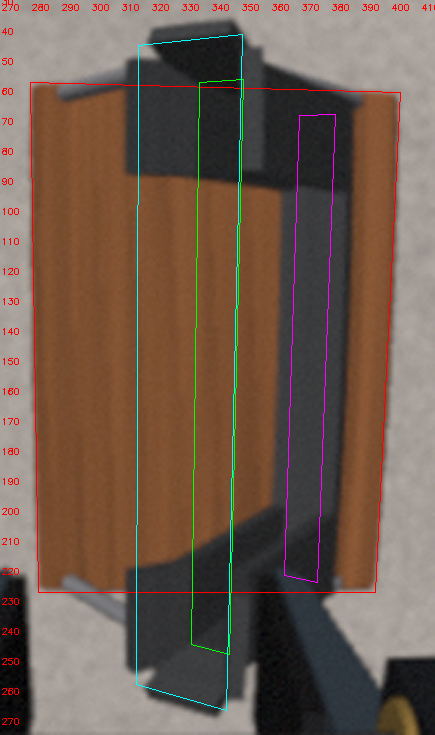

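```bash
cat >> h.py <<'E'
RK=[600.1,-181.,-.259]; XS=26.3
E
python3 - <<'E'
from st import *
g=pose(DR,[(-35,0,87)])[0];print(g)
a=DR[2];R=Rtool([0,0,-1],[np.cos(a),np.sin(a),0]);print(rows(tp,rv,[g[0],g[1],245],R))
print(rows(tp,rv,[(g[0]+tp[0])/2,(g[1]+tp[1])/2,245],R))
E
```

```text
3.0 [ 553.  -206.5  216.5] [-1.078  1.395 -1.395] [-0.46  0.44  1.43 -0.    1.27 -0.2 ] F [-0.5 -0.8  0.9] w 45.4
[571.55736881 221.23214055  87.        ]
([-1.674, -0.1143, -0.3605], [0.0001, -0.3079, 0.0001])
([-0.837, -0.1143, -0.1803], [0.0001, -0.3079, 0.0001])
```

Call:
send_rows:
  targets:
    - [-0.84,-0.12,-0.18,0,-0.3,0,0.5]
    - [-0.84,-0.12,-0.18,0,-0.3,0,0.5]
    - [-0.84,-0.12,-0.18,0,-0.3,0,0.5]
    - [-0.84,-0.12,-0.18,0,-0.3,0,0.5]
    - [-0.84,-0.12,-0.18,0,-0.3,0,0.5]

```text
clock: 3.62
tool_pos: [562.8, 10.4, 246.9]
ee_rot: [-1.304, 1.046, -1.047]
force: [-0.1, -0.0, -0.4]
gripper_width: 45.0
```

Run:
```python
from st import *
g=pose(DR,[(-35,0,87)])[0]
a=DR[2];R=Rtool([0,0,-1],[np.cos(a),np.sin(a),0]);print(rows(tp,rv,[g[0],g[1]-20,240],R))
```

```text
3.62 [562.8  10.4 246.9] [-1.304  1.046 -1.047] [-0.09  0.37  1.46  0.    1.31 -0.31] F [-0.1 -0.  -0.4] w 45.0
([-0.7374, 0.0278, 0.2], [-0.0005, -0.0058, 0.0001])
```

Call:
send_rows:
  targets:
    - [-0.74,0.03,0.2,0,0,0,0.5]
    - [-0.74,0.03,0.2,0,0,0,0.5]
    - [-0.74,0.03,0.2,0,0,0,0.5]
    - [-0.74,0.03,0.2,0,0,0,0.5]
    - [-0.74,0.03,0.2,0,0,0,0.5]

```text
clock: 4.25
tool_pos: [571.9, 199.6, 238.7]
ee_rot: [-1.305, 1.048, -1.048]
force: [0.7, -0.2, -0.8]
gripper_width: 45.7
```

```bash
python3 snap.py w2
python3 - <<'E'
from ov import *
d=np.load("pics/w2.npz"); W=lambda X:wproj(d["K"],d["he"],d["tp"],d["rv"],X)
L=[]
for x0,x1,y,z,c in((-85,85,108,12,(0,0,255)),(-41,-29,90,162,(255,0,255)),(29,41,90,162,(255,255,0))):
    L.append((W(pose(DR,[(x0,-y,z),(x1,-y,z),(x1,y,z),(x0,y,z)])),c)); print(L[-1][0].round(1).tolist())
show("w2","w2o",0,0,640,400,1,L)
show("w2","w2z",220,0,200,200,4,L);
E
```

```text
4.25 [571.9 199.6 238.7] [-1.305  1.048 -1.048] [ 0.24  0.44  1.36 -0.    1.34  0.02] F [ 0.7 -0.2 -0.8] w 45.7
[[285.7, 232.2], [405.4, 230.2], [412.4, 74.0], [280.6, 72.0]]
[[317.0, 276.4], [330.0, 276.2], [329.8, 70.3], [314.5, 70.4]]
[[391.4, 274.2], [403.5, 273.6], [415.7, 73.5], [401.6, 72.6]]
```

View pics/w2o.png

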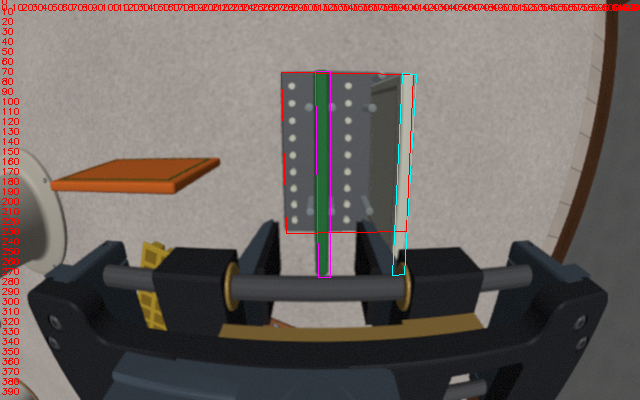

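The overlay fits the green top edge (columns 314–330, rows 70–276), the white one (columns 391–415) and the tray. I check closely.

Run:
```python
from ov import *
d=np.load("pics/w2.npz"); W=lambda X:wproj(d["K"],d["he"],d["tp"],d["rv"],X)
a=cv2.imread("pics/w2.png").astype(int)
for v in (80,110,140,170,200,230,260):
    row=a[v]; m=(row[:,1]>row[:,2]+20)&(row[:,1]>row[:,0]+15); u=np.where(m[300:345])[0]+300
    P=[W(pose(DR,[(x,y,162)]))[0] for x in(-41,-29) for y in np.linspace(-90,90,181)]
    P=np.array(P).reshape(2,-1,2); print(v,u.min()-.5,u.max()+.5,[round(np.interp(-v,-q[:,1],q[:,0]),1) for q in P])
for u in (320,325):
    c=a[:,u]; m=(c[:,1]>c[:,2]+20)&(c[:,1]>c[:,0]+15); v=np.where(m[40:320])[0]+40; print(u,v.min(),v.max())
```

```text
80 313.5 328.5 [np.float64(314.6), np.float64(329.9)]
110 313.5 328.5 [np.float64(315.0), np.float64(330.1)]
140 314.5 328.5 [np.float64(315.3), np.float64(330.3)]
170 313.5 328.5 [np.float64(315.7), np.float64(330.4)]
200 314.5 328.5 [np.float64(316.0), np.float64(330.4)]
230 314.5 327.5 [np.float64(316.4), np.float64(330.3)]
260 315.5 327.5 [np.float64(316.8), np.float64(330.1)]
320 70 274
325 70 273
```

View pics/w2z.png

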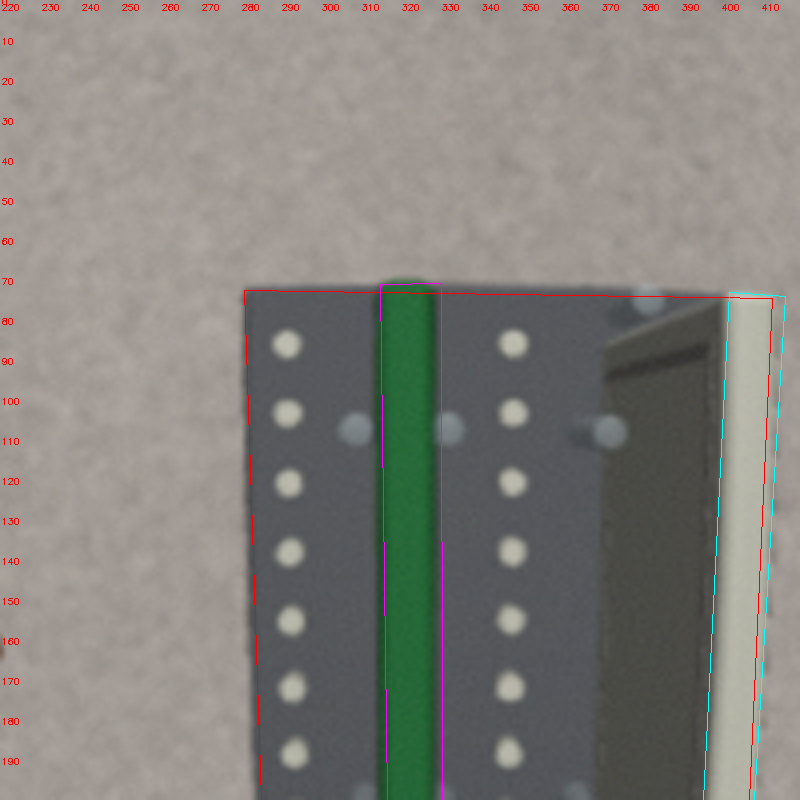

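```bash
cat >> h.py <<'E'
G=pose(DR,[(-36.3,.5,87)])[0]
E
python3 - <<'E'
from st import *
a=DR[2];R=Rtool([0,0,-1],[np.cos(a),np.sin(a),0])
for z in(200,124): print(rows(tp,rv,[G[0],G[1],z],R))
E
```

```text
4.3 [572.  199.1 238.8] [-1.304  1.048 -1.049] [ 0.24  0.44  1.36 -0.    1.34  0.02] F [-0.6  0.3  0.2] w 45.9
([-0.0888, 0.1553, 0.0122], [0.0002, -0.0076, 0.0003])
([-0.089, 0.4593, 0.0123], [0.0002, -0.0076, 0.0003])
```

Call:
send_rows:
  targets:
    - [-0.089,0.15,0.012,0,-0.008,0,0.5]
    - [-0.089,0.15,0.012,0,-0.008,0,0.5]
    - [-0.089,0.3,0.012,0,-0.008,0,0.5]
    - [-0.089,0.46,0.012,0,-0.008,0,0.5]
    - [-0.089,0.46,0.012,0,-0.008,0,0.5]
    - [-0.089,0.46,0.012,0,-0.008,0,0.5]

```text
clock: 5.05
tool_pos: [571.1, 222.7, 125.9]
ee_rot: [-1.307, 1.037, -1.039]
force: [0.6, 0.3, -0.1]
gripper_width: 45.5
```

```bash
python3 snap.py w3; echo; python3 -c "
from h import *;print(G)"
```

```text
5.05 [571.1 222.7 125.9] [-1.307  1.037 -1.039] [ 0.27  0.57  1.48 -0.    1.09  0.05] F [ 0.6  0.3 -0.1] w 45.5

[570.1779588  221.42508622  87.        ]
```

View pics/w3.png

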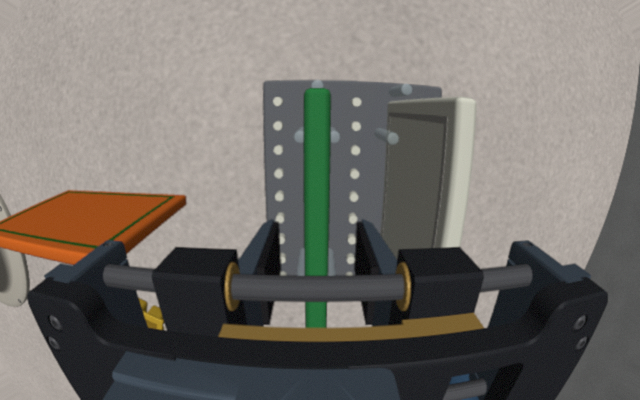

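Call:
send_rows:
  targets:
    - [0,0,0,0,0,0,1]
    - [0,0,0,0,0,0,1]
    - [0,0,0,0,0,0,1]
    - [0,0,0,0,0,0,1]
    - [0,0,0,0,0,0,1]
    - [0,0,0,0,0,0,1]
  squeeze: 45

```text
clock: 5.85
tool_pos: [569.9, 223.4, 124.1]
ee_rot: [-1.309, 1.038, -1.038]
force: [-0.9, -0.7, 3.3]
gripper_width: 11.4
```

```bash
python3 st.py
```

```text
5.85 [569.9 223.4 124.1] [-1.309  1.038 -1.038] [0.28 0.57 1.48 0.   1.09 0.05] F [-0.9 -0.7  3.3] w 11.4
```

Gripped (11.4 mm opening). Now I lift by 170 mm, slowly at first.

Call:
send_rows:
  targets:
    - [0,-0.08,0,0,0,0,1]
    - [0,-0.16,0,0,0,0,1]
    - [0,-0.26,0,0,0,0,1]
    - [0,-0.4,0,0,0,0,1]
    - [0,-0.6,0,0,0,0,1]
    - [0,-0.7,0,0,0,0,1]
    - [0,-0.7,0,0,0,0,1]

```text
clock: 6.72
tool_pos: [570.5, 223.5, 300.2]
ee_rot: [-1.307, 1.036, -1.039]
force: [-0.3, 0.1, -2.4]
gripper_width: 12.0
```

Run:
```python
from st import *
from plant import camera
for n in ("scene",):
    c=camera(n);cv2.imwrite(f"pics/{n}1.png",c["frame"][:,:,::-1])
# slot frame
from ov import slotpts
o,zx,xx=pose(RK,slotpts(XS,[(0,0,0),(0,0,1),(1,0,0)])); z=zx-o;x=xx-o
Rt=Rtool(-z,x); top=pose(RK,slotpts(XS,[(0,0,150)]))[0]
print(o,z,top)
# TCP is 38 below top -> TCP slot z = 112 at home
for dz in (150,85,0):
    p=o+z*(112+dz); print(dz,p.round(1),rows(tp,rv,p,Rt))
```

```text
6.72 [570.5 223.5 300.2] [-1.307  1.036 -1.039] [0.28 0.41 1.25 0.   1.48 0.05] F [-0.3  0.1 -2.4] w 12.0
[ 625.52280493 -187.73579908   32.        ] [-0.51224464  0.13571976  0.8480481 ] [ 548.68610863 -167.37783505  159.20721442]
150 [ 491.3 -152.2  254.2] ([1.3908, 0.1822, -0.652], [0.3466, 0.3032, -0.0875])
85 [ 524.6 -161.   199.1] ([1.4556, 0.403, -0.531], [0.3466, 0.3032, -0.0875])
0 [ 568.2 -172.5  127. ] ([1.5403, 0.6918, -0.3728], [0.3466, 0.3032, -0.0875])
```

View pics/scene1.png

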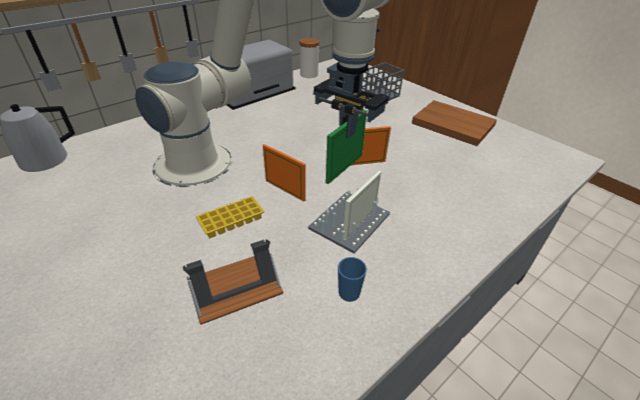

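Run:
```python
from h import *
tp=np.array([570.5,223.5,300.2]);rv=np.array([-1.307,1.036,-1.039])
R0=Rn.from_rotvec(rv).as_matrix()
print(R0.T@(np.array([525,15,300])-tp)/250, R0.T@(np.array([535,100,300])-tp)/250)
```

```text
[ 7.70423294e-01 -2.99393724e-04 -3.67598284e-01] [ 4.48534691e-01  5.15185298e-05 -2.51032404e-01]
```

Call:
send_rows:
  targets:
    - [0.2,0,-0.1,0,0,0,1]
    - [0.4,0,-0.2,0.06,0.05,-0.015,1]
    - [0.6,0,-0.29,0.12,0.1,-0.03,1]
    - [0.77,0,-0.37,0.175,0.15,-0.044,1]
    - [0.77,0,-0.37,0.175,0.15,-0.044,1]
    - [0.77,0,-0.37,0.175,0.15,-0.044,1]
    - [0.77,0,-0.37,0.175,0.15,-0.044,1]

```text
clock: 7.65
tool_pos: [524.0, 15.5, 298.2]
ee_rot: [-1.024, 0.987, -1.359]
force: [0.7, -0.1, -3.0]
gripper_width: 12.0
```

```bash
cat >> h.py <<'E'
def slotframe(off=(0,0,0)):
    from ov import slotpts
    o,zx,xx,yy=pose(RK,slotpts(XS,[(0,0,0),(0,0,1),(1,0,0),(0,1,0)])); z=zx-o;x=xx-o
    return o,x,yy-o,z,Rtool(-z,x)
E
python3 - <<'E'
from st import *
o,x,y,z,Rt=slotframe()
for dz in (150,): print(rows(tp,rv,o+z*(112+dz),Rt))
E
```

```text
7.65 [524.   15.5 298.2] [-1.024  0.987 -1.359] [-0.07  0.14  1.69 -0.02  1.04 -0.06] F [ 0.7 -0.1 -3. ] w 12.0
([0.6654, 0.1579, -0.1741], [0.1741, 0.1541, -0.044])
```

Call:
send_rows:
  targets:
    - [0.2,0,-0.05,0.05,0.04,-0.01,1]
    - [0.4,0.05,-0.1,0.1,0.08,-0.025,1]
    - [0.6,0.12,-0.15,0.15,0.13,-0.04,1]
    - [0.665,0.158,-0.174,0.174,0.154,-0.044,1]
    - [0.665,0.158,-0.174,0.174,0.154,-0.044,1]
    - [0.665,0.158,-0.174,0.174,0.154,-0.044,1]
    - [0.665,0.158,-0.174,0.174,0.154,-0.044,1]

```text
clock: 8.52
tool_pos: [491.8, -152.1, 255.4]
ee_rot: [-0.704, 0.914, -1.652]
force: [-0.8, 0.4, -3.4]
gripper_width: 11.8
```

```bash
python3 snap.py w4
python3 - <<'E'
from st import *
from plant import camera
for n in ("scene","side"):
    c=camera(n);cv2.imwrite(f"pics/{n}2.png",c["frame"][:,:,::-1])
o,x,y,z,Rt=slotframe()
q=tp-o; print("slot coords TCP",(q@x).round(1),(q@y).round(1),(q@z).round(1), rows(tp,rv,o+z*(112+150),Rt))
a=cv2.imread("pics/scene2.png")[140:340,160:420];b=cv2.imread("pics/side2.png")[80:280,270:530]
cv2.imwrite("pics/both2.png",np.vstack([cv2.resize(a,None,fx=1.5,fy=1.5,interpolation=2),cv2.resize(b,None,fx=1.5,fy=1.5,interpolation=2)]))
E
```

```text
8.53 [ 491.8 -152.1  255.4] [-0.704  0.914 -1.652] [-0.51  0.09  2.02  0.27  0.51 -0.45] F [-0.8  0.4 -3.4] w 11.8
8.57 [ 491.6 -152.1  255.4] [-0.704  0.914 -1.652] [-0.51  0.09  2.02  0.27  0.51 -0.45] F [-0.8  0.7 -2.5] w 11.9
slot coords TCP 0.9 0.2 262.9 ([0.0007, 0.0034, -0.0035], [-0.0012, 0.0005, -0.0002])
```

View pics/w4.png

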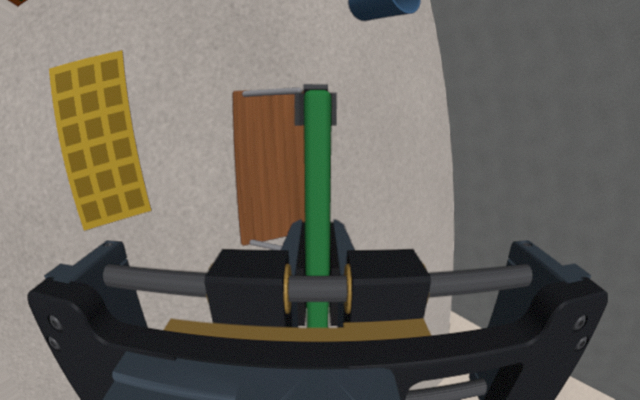

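View pics/both2.png

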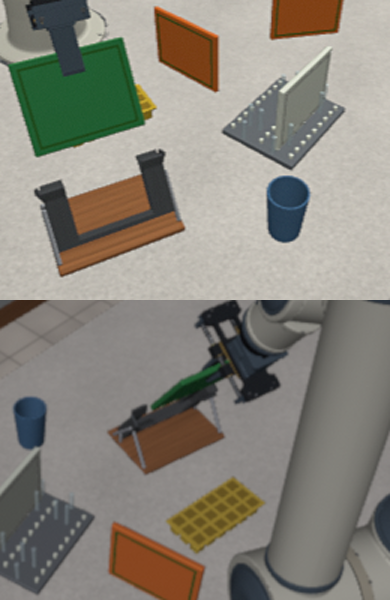

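Run:
```python
from ov import *
d=np.load("pics/w4.npz"); W=lambda X:wproj(d["K"],d["he"],d["tp"],d["rv"],X)
L=[(W(pose(RK,[(-85,-108,10),(65,-108,10),(65,108,10),(-85,108,10)])),(0,0,255))]
for z,x,y,c in((80,7.5,93,(0,255,0)),(100,17,102.5,(255,255,0)),(300,6,90,(255,0,255)),(150,6,90,(0,255,255))):
    L.append((W(pose(RK,slotpts(XS,[(-x,-y,z),(x,-y,z),(x,y,z),(-x,y,z)]))),c))
show("w4","w4o",225,70,140,200,1,[]) if 0 else None
show("w4","w4o",225,70,140,110,5,L)
```

```text
(no output)
```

View pics/w4o.png

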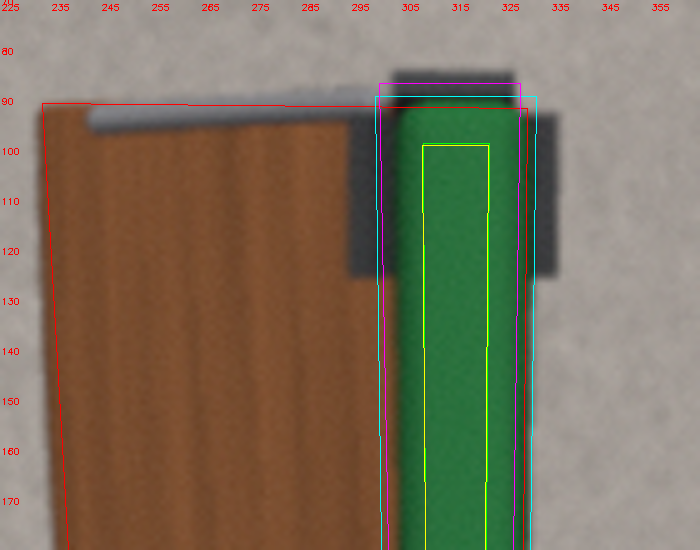

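```bash
cat > tgt.py <<'E'
import sys
from st import *
o,x,y,z,Rt=slotframe(); q=tp-o
R=Rn.from_rotvec(rv).as_matrix()
print("slot TCP",[round(float(q@v),1) for v in(x,y,z)],"F slot",[round(float(s["force"]@v),1) for v in(x,y,z)])
for a in sys.argv[1:]:
    dx,dy,dz=map(float,a.split(",")); print(a,rows(tp,rv,o+x*dx+y*dy+z*(112+dz),Rt))
E
python3 tgt.py -.8,2.2,110 -.8,2.2,60 -.8,2.2,40
```

```text
8.68 [ 491.4 -152.2  255.2] [-0.704  0.914 -1.653] [-0.51  0.09  2.02  0.27  0.51 -0.45] F [-0.4 -0.1 -2. ] w 11.5
slot TCP [0.6, -0.0, 262.8] F slot [-1.4, -0.2, -1.5]
-.8,2.2,110 ([-0.0089, 0.1634, -0.0059], [-0.0011, 0.0002, -0.0001])
-.8,2.2,60 ([-0.0089, 0.3634, -0.0062], [-0.0011, 0.0002, -0.0001])
-.8,2.2,40 ([-0.0089, 0.4434, -0.0064], [-0.0011, 0.0002, -0.0001])
```

Call:
send_rows:
  targets:
    - [-0.009,0,-0.006,0,0,0,1]
    - [-0.009,0.08,-0.006,0,0,0,1]
    - [-0.009,0.16,-0.006,0,0,0,1]
    - [-0.009,0.22,-0.006,0,0,0,1]
    - [-0.009,0.27,-0.006,0,0,0,1]
    - [-0.009,0.3,-0.006,0,0,0,1]
    - [-0.009,0.33,-0.006,0,0,0,1]
    - [-0.009,0.36,-0.006,0,0,0,1]
    - [-0.009,0.36,-0.006,0,0,0,1]

```text
clock: 9.8
tool_pos: [536.5, -162.5, 177.4]
ee_rot: [-0.704, 0.916, -1.653]
force: [0.2, -0.9, -3.3]
gripper_width: 11.5
```

```bash
python3 tgt.py -.8,2.2,40 -.8,2.2,5 ; python3 snap.py w5
python3 - <<'E'
from plant import camera
import cv2
c=camera("scene");a=c["frame"][150:340,160:380,::-1];cv2.imwrite("pics/s3.png",cv2.resize(a,None,fx=3,fy=3,interpolation=2))
E
```

```text
9.8 [ 536.5 -162.5  177.4] [-0.704  0.916 -1.653] [-0.47  0.29  2.04  0.42  0.28 -0.58] F [ 0.2 -0.9 -3.3] w 11.5
slot TCP [-1.4, 1.6, 172.3] F slot [-1.4, -0.8, -3.1]
-.8,2.2,40 ([-0.0026, 0.0814, 0.0023], [-0.0005, -0.0007, 0.0002])
-.8,2.2,5 ([-0.0026, 0.2214, 0.0021], [-0.0005, -0.0007, 0.0002])
9.8 [ 536.5 -162.5  177.4] [-0.704  0.916 -1.653] [-0.47  0.29  2.04  0.42  0.28 -0.58] F [ 0.2 -0.9 -3.3] w 11.5
```

View pics/s3.png

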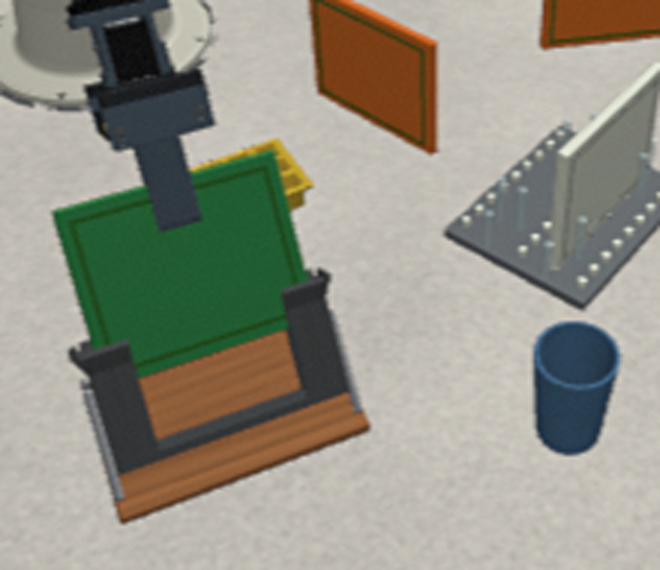

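View pics/w5.png

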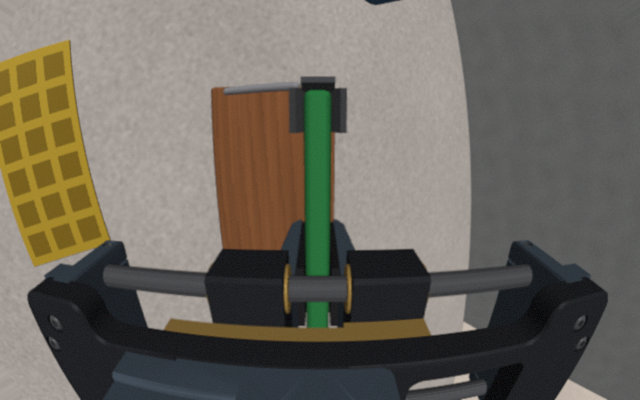

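The board is inside the mouth (rim columns 290–346, board 305–330) with no contact force. I continue down.

Call:
send_rows:
  targets:
    - [0,0.04,0,0,0,0,1]
    - [0,0.08,0,0,0,0,1]
    - [0,0.12,0,0,0,0,1]
    - [0,0.15,0,0,0,0,1]
    - [0,0.17,0,0,0,0,1]
    - [0,0.17,0,0,0,0,1]

```text
clock: 10.65
tool_pos: [558.3, -168.3, 141.4]
ee_rot: [-0.704, 0.916, -1.653]
force: [-0.0, 0.8, -3.4]
gripper_width: 11.8
```

```bash
python3 tgt.py -.8,2.2,5
```

```text
10.65 [ 558.3 -168.3  141.4] [-0.704  0.916 -1.653] [-0.46  0.39  2.03  0.57  0.2  -0.73] F [-0.   0.8 -3.4] w 11.8
slot TCP [-1.4, 1.6, 129.9] F slot [-2.0, 0.7, -2.7]
-.8,2.2,5 ([-0.0025, 0.0514, 0.0023], [-0.0005, -0.0007, 0.0002])
```

Call:
send_rows:
  targets:
    - [0,0.015,0,0,0,0,1]
    - [0,0.03,0,0,0,0,1]
    - [0,0.045,0,0,0,0,1]
    - [0,0.055,0,0,0,0,1]
    - [0,0.06,0,0,0,0,1]
    - [0,0.06,0,0,0,0,1]

```text
clock: 11.4
tool_pos: [565.9, -170.4, 129.0]
ee_rot: [-0.704, 0.915, -1.654]
force: [-0.1, 0.0, -2.6]
gripper_width: 11.8
```

```bash
python3 tgt.py
```

```text
11.4 [ 565.9 -170.4  129. ] [-0.704  0.915 -1.654] [-0.46  0.43  2.03  0.65  0.17 -0.81] F [-0.1  0.  -2.6] w 11.8
slot TCP [-1.2, 1.5, 115.1] F slot [-1.4, -0.0, -2.1]
```

Now I press in small steps until contact.

Call:
send_rows:
  targets:
    - [0,0.006,0,0,0,0,1]
    - [0,0.012,0,0,0,0,1]
    - [0,0.016,0,0,0,0,1]
    - [0,0.016,0,0,0,0,1]

```text
clock: 11.9
tool_pos: [567.3, -170.7, 127.0]
ee_rot: [-0.703, 0.914, -1.654]
force: [-26.9, 4.5, 37.5]
gripper_width: 12.1
```

```bash
python3 tgt.py
```

```text
11.9 [ 567.3 -170.7  127. ] [-0.703  0.914 -1.654] [-0.45  0.43  2.03  0.68  0.16 -0.84] F [-26.9   4.5  37.5] w 12.1
slot TCP [-1.1, 1.6, 112.7] F slot [-3.2, -2.5, 46.2]
```

Contact of 46 N along the slot axis at slot z=112.7 (112 predicted for home): the floor. I release and check.

Call:
send_rows:
  targets:
    - [0,-0.004,0,0,0,0,1]
    - [0,-0.004,0,0,0,0,0.6]
    - [0,-0.004,0,0,0,0,0.6]
    - [0,-0.004,0,0,0,0,0.6]
    - [0,-0.004,0,0,0,0,0.6]

```text
clock: 12.52
tool_pos: [567.5, -170.8, 126.4]
ee_rot: [-0.704, 0.915, -1.654]
force: [0.6, -0.1, 0.3]
gripper_width: 36.4
```

```bash
python3 tgt.py; python3 snap.py w6;  python3 - <<'E'
from plant import camera
import cv2
c=camera("scene");a=c["frame"][180:340,160:380,::-1];cv2.imwrite("pics/s4.png",cv2.resize(a,None,fx=3,fy=3,interpolation=2))
E
```

```text
12.53 [ 567.5 -170.8  126.4] [-0.704  0.915 -1.654] [-0.45  0.43  2.03  0.67  0.17 -0.83] F [ 0.6 -0.1  0.3] w 36.4
slot TCP [-1.2, 1.5, 112.1] F slot [0.7, 0.0, -0.1]
12.53 [ 567.5 -170.8  126.4] [-0.704  0.915 -1.654] [-0.45  0.43  2.03  0.67  0.17 -0.83] F [ 0.6 -0.1  0.3] w 36.4
```

View pics/s4.png

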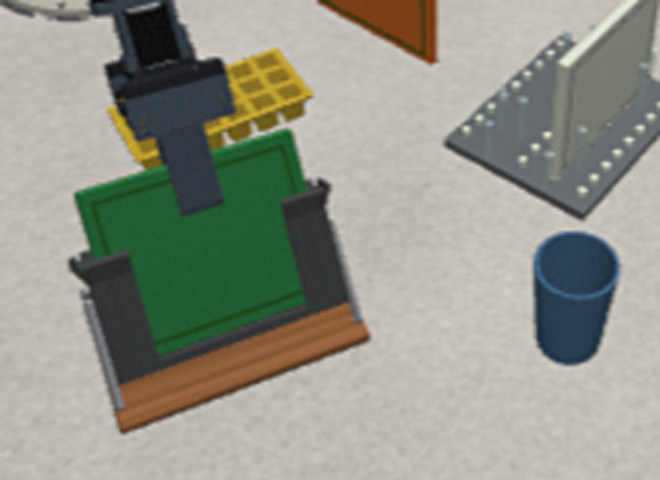

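View pics/w6.png

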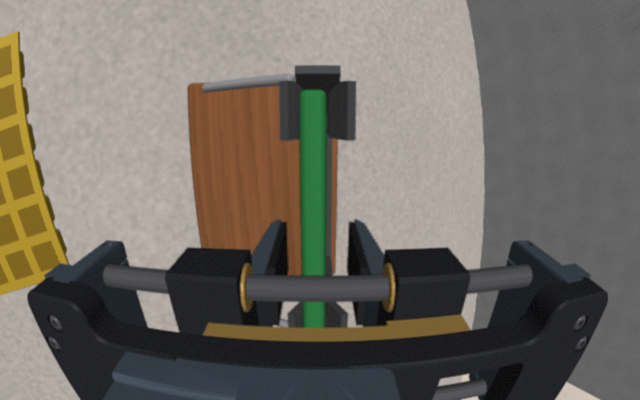

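Released, and the board's lower edge looks seated on the floor bar. I withdraw, close the fingers and push gently on the top edge; contact at slot z≈150 would confirm it is home.

Call:
send_rows:
  targets:
    - [0,-0.1,0,0,0,0,0.6]
    - [0,-0.25,0,0,0,0,0.6]
    - [0,-0.25,0,0,0,0,1]
    - [0,-0.25,0,0,0,0,1]
    - [0,-0.25,0,0,0,0,1]
    - [0,-0.25,0,0,0,0,1]
  squeeze: 20

```text
clock: 13.38
tool_pos: [535.5, -162.2, 178.7]
ee_rot: [-0.704, 0.917, -1.653]
force: [0.4, -0.1, 0.4]
gripper_width: 0.7
```

```bash
python3 tgt.py 0,0,42; python3 snap.py w7;  python3 - <<'E'
from ov import *
d=np.load("pics/w7.npz"); W=lambda X:wproj(d["K"],d["he"],d["tp"],d["rv"],X)
L=[]
for z,x,y,c in((100,17,102.5,(255,255,0)),(150,6,90,(255,0,255))):
    L.append((W(pose(RK,slotpts(XS,[(-x,-y,z),(x,-y,z),(x,y,z),(-x,y,z)]))),c))
show("w7","w7o",240,60,140,110,5,L)
E
```

```text
13.38 [ 535.5 -162.2  178.7] [-0.704  0.917 -1.653] [-0.47  0.29  2.04  0.41  0.28 -0.58] F [ 0.4 -0.1  0.4] w 0.7
slot TCP [-1.6, 1.6, 174.0] F slot [0.5, 0.0, 0.1]
0,0,42 ([0.0064, 0.0801, 0.0065], [-0.0001, -0.0007, 0.0001])
13.38 [ 535.5 -162.2  178.7] [-0.704  0.917 -1.653] [-0.47  0.29  2.04  0.41  0.28 -0.58] F [ 0.4 -0.1  0.4] w 0.7
```

View pics/w7o.png

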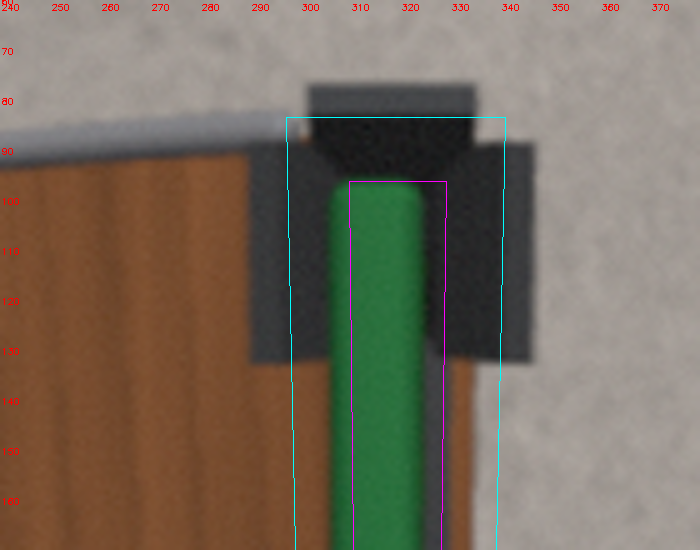

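Call:
send_rows:
  targets:
    - [0.006,0.04,-0.004,0,0,0,1]
    - [0.006,0.07,-0.004,0,0,0,1]
    - [0.006,0.085,-0.004,0,0,0,1]
    - [0.006,0.09,-0.004,0,0,0,1]
    - [0.006,0.09,-0.004,0,0,0,1]

```text
clock: 14.05
tool_pos: [545.8, -166.5, 159.9]
ee_rot: [-0.703, 0.915, -1.654]
force: [-0.6, 0.2, 0.9]
gripper_width: 0.2
```

```bash
python3 tgt.py
```

```text
14.05 [ 545.8 -166.5  159.9] [-0.703  0.915 -1.654] [-0.47  0.34  2.04  0.49  0.24 -0.66] F [-0.6  0.2  0.9] w 0.2
slot TCP [-2.2, 0.1, 152.2] F slot [-0.0, -0.0, 1.1]
```

Call:
send_rows:
  targets:
    - [0,0.006,0,0,0,0,1]
    - [0,0.01,0,0,0,0,1]
    - [0,0.014,0,0,0,0,1]
    - [0,0.014,0,0,0,0,1]

```text
clock: 14.55
tool_pos: [547.5, -167.0, 159.3]
ee_rot: [-0.701, 0.912, -1.655]
force: [-33.3, 9.3, 54.7]
gripper_width: 0.3
```

```bash
python3 tgt.py
```

```text
14.55 [ 547.5 -167.   159.3] [-0.701  0.912 -1.655] [-0.47  0.35  2.04  0.51  0.23 -0.67] F [-33.3   9.3  54.7] w 0.3
slot TCP [-1.0, 0.0, 150.7] F slot [-0.4, 0.5, 64.8]
```

Firm stop at slot z=150.7 with 65 N, so it is home. I retreat along the slot axis.

Call:
send_rows:
  targets:
    - [0,-0.04,0,0,0,0,1]
    - [0,-0.2,0,0,0,0,1]
    - [0,-0.4,0,0,0,0,1]
    - [0,-0.5,0,0,0,0,1]
    - [0,-0.5,0,0,0,0,1]
    - [0,-0.5,0,0,0,0,1]
    - [0,-0.5,0,0,0,0,1]

```text
clock: 15.42
tool_pos: [483.5, -149.9, 261.7]
ee_rot: [-0.704, 0.917, -1.653]
force: [-0.0, 0.1, 0.5]
gripper_width: 0.6
```

```bash
python3 tgt.py; python3 snap.py w8
python3 - <<'E'
from ov import *
from plant import camera
d=np.load("pics/w8.npz"); W=lambda X:wproj(d["K"],d["he"],d["tp"],d["rv"],X)
L=[]
for z,x,y,c in((100,17,102.5,(255,255,0)),(150,6,90,(255,0,255))):
    L.append((W(pose(RK,slotpts(XS,[(-x,-y,z),(x,-y,z),(x,y,z),(-x,y,z)]))),c))
show("w8","w8o",200,50,200,200,3,L)
S,D=cam("scene"),cam("side")
for n,cc in(("scene",S),("side",D)):
    c=camera(n);cv2.imwrite(f"pics/{n}9.png",c["frame"][:,:,::-1])
    P=lambda X:proj(cc,X)
    q=[P(pose(RK,slotpts(XS,[(s*6,-90,0),(s*6,90,0),(s*6,90,150),(s*6,-90,150)]))) for s in(1,-1)]
    L=[(k,(255,0,255)) for k in q]+[(P(pose(DR,[(41,-90,12),(41,90,12),(41,90,162),(41,-90,162)])),(255,255,0))]
    show(f"{n}9",f"{n}9o",*((175,150,225,180) if n=="scene" else (245,100,200,180)),3,L)
E
```

```text
15.43 [ 483.5 -149.9  261.7] [-0.704  0.917 -1.653] [-0.51  0.06  2.02  0.27  0.53 -0.45] F [-0.   0.1  0.5] w 0.6
slot TCP [-2.9, 0.2, 272.7] F slot [0.2, 0.1, 0.5]
15.43 [ 483.5 -149.9  261.7] [-0.704  0.917 -1.653] [-0.51  0.06  2.02  0.27  0.53 -0.45] F [-0.   0.1  0.5] w 0.6
```

View pics/w8o.png

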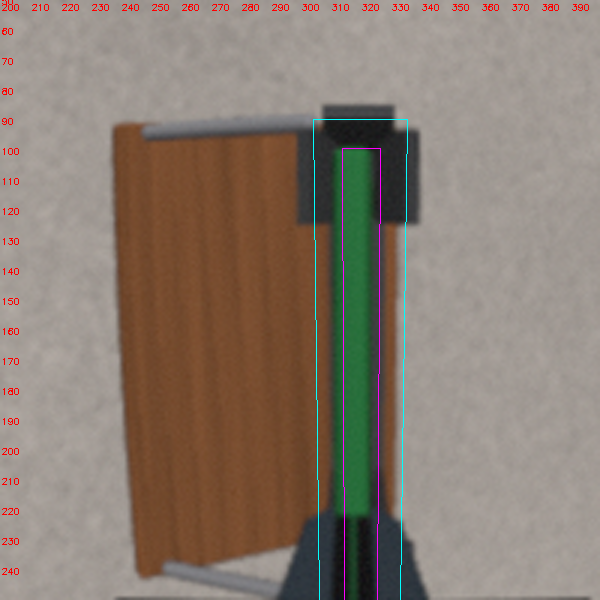

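View pics/scene9o.png

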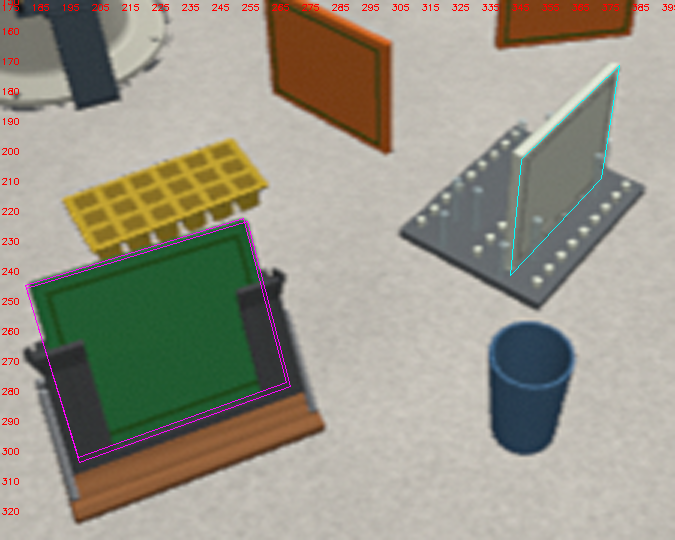

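View pics/side9o.png

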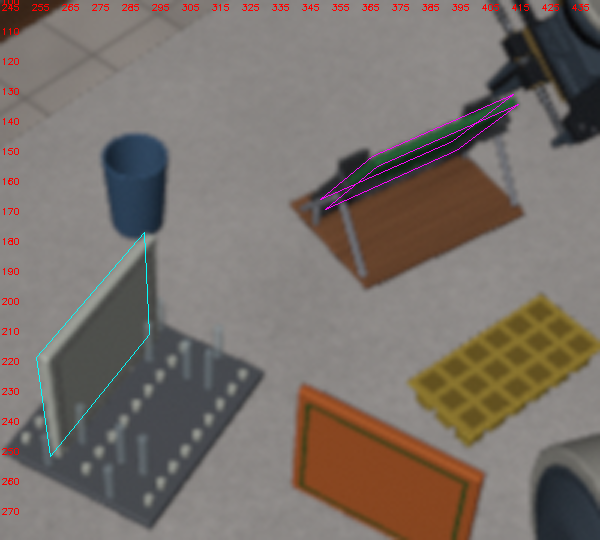

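The board matches the predicted home outline in all three views. The white board, tray (scene 230,214) and tumbler (351,277) have not moved.

```bash
python3 -c "
from plant import ctrl
print(ctrl.finish_job())"
```

```text
the job is handed in; nothing more can be done
None
```

I moved the green board out of the drainer and into the leaning rack's slot, released it, and handed the job in at about 15.5 s. No verdict comes back.

- **Seating:** pressing it down met the slot floor at 46 N. After release, a push on the top edge stopped firmly at slot z = 150.7 mm with 65 N, against 150 mm expected for a board fully home.
- **Last pictures:** the board's outline matches the predicted home position in all three cameras. Its top edge leans 2–3 mm towards one wall, which is within the slot's 3 mm play. The white board, ice tray and tumbler look unmoved in the pictures, and the gripper was clear with no contact force.
- **Disagreement:** my rack position and the pictures differ by about 1–2 px (about 1–2 mm).

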